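# Make up the specimen carrier and start its hold-down screw

### The arm

A 6-joint arm with a two-finger parallel gripper is mounted at the origin on the work surface. World frame = base frame: x ahead of the robot, y to its left, z up, the work surface at z = 0. Lengths are in mm, angles in rad, forces in N, time in s.
With the tool pointing down it reaches from about 400 to 925 mm from the base axis. Payload 12.5 kg.
Tool frame: the origin (TCP) lies midway between the tips of the shut fingers; the grasp point (between the pads) lies 19 mm behind it; z points along the fingers, y is the line along which they close (so a half turn about z gives the same grasp; the last joint's range is limited). The gripper opens to 95 mm and grips with 3 to 60 N. Pads are 20 mm wide; open, the fingers measure 119 mm over their backs; the gripper's body (75 mm by 180 mm) begins 59 mm behind the grasp point.
Start: joints at [-1.219, 0.491, 1.559, -0, 1.092, -0.106], TCP at [276.259, -560.649, 214.661] pointing down, gripper open.
Joint ranges: [-3.1, 3.1], [-0.84, 2.19], [0.05, 2.79], [-1.13, 4.28], [0.06, 2.93], [-2.69, 2.69]. Speed limits (rad/s): [2.22, 2.22, 2.79, 3.14, 3.14, 3.14].

### API

Orientations are given as [roll, pitch, yaw] about the fixed x, y, z axes, in that order (R = Rz(yaw) Ry(pitch) Rx(roll)).
In Python, from cell import env gives the robot as it stands.
- The arm moves only by the tool arm_command, never from a script. Its argument "targets" is a list of rows, each a list of 5 numbers: the shift along the tool's x, y, z in mm, then the turn about the tool's z in degrees, then the opening, from 0 (shut) to 1 (fully open). In form: [[tx, ty, tz, roll, fingers], ...]. A call has 1 to 5 rows; each row is the pose to reach, as a shift and turn from the pose commanded when the call began, along the tool's axes at that moment; what a row does not reach only later rows make up. A row lasts 1/10 s, in which the tool goes at most 50 mm and 8.59 degrees, less where a joint would pass 70% of its speed; a pose out of reach is approached as far as the arm can. A call with a gripper value outside its range is refused whole. The fingers move at their own pace and stop on an object; the grip force is fixed at half the most. Time passes only in rows, so rows that repeat a pose let the fingers close. It gives the time, the measured TCP pose, the force, the opening and the grip force at its end, in the units of the state.
- env.state(): the state, without advancing time (a new reading comes with each control period).
- env.read_camera(name): name is "side" or "top" or "wrist"; returns a dict with "frame" (384x512x3 uint8, red, green, blue), "vertical_fov" (degrees; the focal length in pixels is half the picture's height over the tangent of half this angle, whatever the lens; pixels are square), "cx", "cy" (the principal point, pixels), "world_from_camera" (4x4, takes a point from camera to world coordinates); the wrist camera has in their place "hand_eye" (4x4, takes a point from camera to tool coordinates, whose origin is the TCP and whose axes are the flange's). Camera axes: x right, y down, z forward; pixel columns grow to the right and rows downward; lengths in mm; the calibration is good to about 2 mm. The wrist camera is an equidistant fisheye: a pixel r from the principal point sees the ray r / f radians off the axis. A picture is of the moment at which its call begins: read the wrist's pose just before it. There is no depth.
- env.job_done(): hands the job in; it is judged then, once.
The state is a dict: "t": time; "joints": joint angles; "qvel": joint speeds; "tau": joint torques, N m; "eef_pos": TCP position; "tcp_rot": TCP orientation; "ft_force": force on the tool from outside, world axes, zero at the start; "moment": the same for the moment, N m; "opening": opening from 0.0 (shut) to 1.0 (fully open); "grip_force": force on a finger pad.
Only numpy, scipy, OpenCV 4.12 (cv2) and the standard library are available. Lean on these libraries where they do the work, as an engineer would, in place of code of your own. Each camera call takes 0.05 s, during which the arm holds its last target. There are 200 camera calls.

### The job

Make up the specimen carrier: lay the wide porous stone flat and centred on the round seat plate, and the smaller metal load cap flat and centred on top of it, leaving the other things on the bench where they are. Then take the carrier's hold-down screw by the upright black handle of its crank and turn it backward (counter-clockwise seen from above) until you feel it drop into the start of its thread, then turn it forward (clockwise) one full turn, and finish there still gripping the handle.

Things in the scene. Friction and masses are not known exactly. Their poses are not given: they have to be found in the camera images.
- stone: loose round porous stone disc, grey and gritty, 62 mm across, 14 mm thick, 90 g or so, lying flat on the bench; origin at the centre of its underside, z up
- cap: loose round aluminium load cap, a plain disc 48 mm across, 16 mm thick, 80 g or so, with a small dark centre mark on top, lying flat on the bench; origin at the centre of its underside, z up
- seat_top (a point): centre of the top face of the round aluminium seat plate (84 mm across) on the carrier, 20 mm above the bench. The carrier is a fixed dark steel base 100 x 250 x 12 mm with the seat plate near one end and the threaded boss near the other. Axes are the carrier's: its long side is y, with the screw 150 mm along +y from the seat; z up
- screw_axis (a point): point on the upright axis of the hold-down screw, at the mouth of its threaded boss (steel, 64 mm across, top 64 mm above the bench). Fixed to the carrier, does not move with the screw
- handle_grip (a point): point on the axis of the crank's upright black handle sleeve, 18 mm below its top, about 141 to 146 mm above the bench at the start. The handle stands 45 mm out from the screw axis on a flat crank arm whose top lies 42 mm below this point, and circles round the axis as the screw turns
- handle: the handle sleeve, round, 18 mm across (20 at its end rims), 48 mm tall, origin at its underside. It spins freely, so a gripper may keep its heading while carrying it round. It floats on its pin on a soft spring (180 N/m), 11 mm down to 26 mm up from rest: held at constant height, it lets the screw rise and fall beneath; the drop is felt as about 1.4 N pulling the gripper down
- screw_turn (a joint): turning of screw and crank, rad, positive counter-clockwise from above (backward, undoing); at 0 the crank points along the carrier's +x. Starts from -0.6 to 0.6. Friction about 0.05 N m. Where the thread begins is hidden: 0.7 to 3.4 rad backward of the start. Turned backward, the right-hand screw first climbs gently (1.3 mm a rad), then drops; never pass 4.6 rad
- screw_lift (a joint): height of the screw (with crank and handle), m, up positive; 0 is its highest place on top of the thread's end, just before the drop. At the drop it falls 8 mm (the pitch) by its own weight of about 7 N, and each forward turn then takes it 8 mm down: about -0.016 after one turn
- tin: closed round aluminium sample tin, 66 mm across, 45 mm tall; a bystander; origin at the centre of its underside
- bowl: white porcelain bowl, 100 mm across, 40 mm tall; a bystander; origin at the centre of its underside
- water: clear water bottle with a paper label, 64 mm across, 190 mm tall; a bystander; origin at the centre of its underside
- spatula: spatula lying flat, 190 mm long; a bystander; origin at the centre of its underside
- weight: brass laboratory weight with a knob, 54 mm across, 64 mm tall; a bystander; origin at the centre of its underside
- stapler: green stapler, 110 x 30 x 37 mm; a bystander; origin at the centre of its underside
- bung: round black rubber bung, 56 mm across, 30 mm tall; a bystander; origin at the centre of its underside
Mind the look-alikes: they are no part of the job. Leave any green look-alike of the stone alone.

How it is judged (in metres and radians):
On the way, in this order (a step that is already met when the one before it is completed fails the run):
1. the porous stone lies centred on the seat plate, let go (horizontal distance between stone and seat_top below 0.007 m and z of stone in the frame of seat_top between -0.003 and 0.003 m and angle between stone's own z axis and vertical below 0.06 rad and linear speed of stone below 0.02 m/s and contact force between the fingers and stone below 0.05 N), for 0.2 s.
2. the load cap lies centred on the stone, let go (horizontal distance between stone and seat_top below 0.007 m and z of stone in the frame of seat_top between -0.003 and 0.003 m and angle between each of stone, cap's own z axis and vertical below 0.06 rad and horizontal distance between cap and seat_top below 0.009 m and horizontal distance between cap and stone below 0.007 m and z of cap in the frame of seat_top between 0.011 and 0.017 m and linear speed of cap below 0.02 m/s and contact force between the fingers and cap below 0.05 N), for 0.2 s.
3. the screw, turned backward, has dropped into the start of its thread (value of joint screw_turn above 0.7 rad and value of joint screw_lift below -0.0055 m), for 0.1 s.
At the end, for the whole second after the job is handed in: Stone flat within 7 mm of the seat's centre; cap flat within 7 mm of the stone's and 9 mm of the seat's centre; the screw, after its drop, forward one turn (14.3 to 17.5 mm below the thread's top, one turn within about a fifth) and still; the fingers grip the handle (over 1 N) (horizontal distance between stone and seat_top below 0.007 m and z of stone in the frame of seat_top between -0.003 and 0.003 m and angle between each of stone, cap's own z axis and vertical below 0.06 rad and horizontal distance between cap and seat_top below 0.009 m and horizontal distance between cap and stone below 0.007 m and z of cap in the frame of seat_top between 0.011 and 0.017 m and linear speed of each of stone, cap below 0.02 m/s and value of joint screw_lift between -0.0175 and -0.0143 m and velocity of joint screw_turn between -0.2 and 0.2 rad/s and contact force between the fingers and handle above 1 N); the arm keeps its last pose, push and grip.
It fails at once if a bystander was moved by more than 30 mm (distance of any of tin, bowl, water, spatula, weight, stapler, bung from where it was at the start of the episode above 0.03 m).
It fails at once if the screw was turned backward far past the drop (value of joint screw_turn above 4.6 rad).
It also fails if it takes over 72 s, if anything falls off the work surface, if the arm or the gripper's body presses on something with over 40 N, if the wrist force passes 120 N, or if a joint passes its speed limit or range.

## Working session

There is one attempt and no reset: what is moved stays moved. The work goes in short steps, Python scripts to look and compute and a tool call to move; the robot and the scene stay as the last step left them, time stands still between calls to the robot, and variables do not carry over. Pictures are saved under pics/ and viewed, at most 10 in all, crops included, and the job is handed in when it is done.

Besides the shell and the picture viewer there is one more tool, called after "Emit:" as name([rows], argument=value, ...), one row to a line, values as JSON. arm_command: Moves the arm, as the interface text tells. Its arguments: {"type":"object","properties":{"targets":{"type":"array","items":{"type":"array","items":{"type":"number"}}}},"required":["targets"]}

```bash
mkdir -p pics; ls
cat > h.py <<'E'
import numpy as np, cv2
from cell import env
from scipy.spatial.transform import Rotation as R
def snap(name,fn=None):
    s=env.state(); c=env.read_camera(name)
    if fn: cv2.imwrite('pics/'+fn,c['frame'][:,:,::-1])
    return s,c
def ray(s,c,u,v):
    f=c['frame'].shape[0]/2/np.tan(np.radians(c['vertical_fov'])/2)
    x,y=(u-c['cx']),(v-c['cy'])
    if 'hand_eye' in c:
        r=np.hypot(x,y); t=r/f; d=np.array([x/r*np.sin(t),y/r*np.sin(t),np.cos(t)]) if r>0 else np.array([0,0,1.])
        T=np.eye(4);T[:3,:3]=R.from_euler('xyz',s['tcp_rot']).as_matrix();T[:3,3]=s['eef_pos'];T=T@c['hand_eye']
    else:
        d=np.array([x/f,y/f,1]);T=np.array(c['world_from_camera'])
    return T[:3,3],T[:3,:3]@d
def at(s,c,u,v,z):
    o,d=ray(s,c,u,v); return np.round(o+d*(z-o[2])/d[2],1)
def tool(s,p):
    return np.round(R.from_euler('xyz',s['tcp_rot']).as_matrix().T@(np.array(p)-s['eef_pos']),1)
E
python3 - <<'E'
from h import *
s,c=snap('top'); s2,c2=snap('side')
print(s); 
for k in (c,c2): print({a:b for a,b in k.items() if a!='frame'})
import pickle; pickle.dump((s,c,s2,c2),open('a.pkl','wb'))
for k,n in ((c,'top0'),(c2,'side0')):
    cv2.imwrite(f'pics/{n}.png',cv2.resize(k['frame'][:,:,::-1],(800,600),interpolation=cv2.INTER_CUBIC))
E
```

```text
pics
{'t': 0.0, 'joints': array([-1.21861205e+00,  4.91571669e-01,  1.55946659e+00, -4.14776617e-05,
        1.09173865e+00, -1.05588347e-01]), 'qvel': array([2.96052085e-04, 1.69692070e-04, 4.56200220e-05, 2.60355616e-03,
       1.19584507e-03, 7.52144425e-04]), 'tau': array([-2.63201648e-03, -6.12645864e+01, -2.58185130e+01,  6.91350410e-02,
        4.81779815e-02, -1.10079839e-04]), 'eef_pos': array([ 276.14583534, -560.39157631,  214.04833562]), 'tcp_rot': array([-3.14041111e+00, -8.82307754e-05,  4.57791711e-01]), 'ft_force': array([-0.00571396,  0.24384802, -0.05344425]), 'moment': array([ 0.0241897 ,  0.02798826, -0.00693817]), 'grip_force': 0.0, 'opening': 0.9993980824909807}
{'vertical_fov': 57.119268525913775, 'cx': 256.4996053271797, 'cy': 193.66567956324045, 'world_from_camera': array([[-1.83256271e-02, -9.97660614e-01,  6.58594750e-02,
         4.87118175e+02],
       [-9.99743363e-01,  1.91616396e-02,  1.20846567e-02,
         3.07223447e+00],
       [-1.33183616e-02, -6.56211142e-02, -9.97755727e-01,
         9.97895597e+02],
       [ 0.00000000e+00,  0.00000000e+00,  0.00000000e+00,
         1.00000000e+00]])}
{'vertical_fov': 45.44799879806754, 'cx': 253.57861592198688, 'cy': 189.93146072008142, 'world_from_camera': array([[-7.23433669e-01, -3.92123046e-01,  5.68228161e-01,
        -2.59262692e+02],
       [-6.90268065e-01,  3.95100726e-01, -6.06156263e-01,
         8.84971752e+02],
       [ 1.31804815e-02, -8.30743602e-01, -5.56499184e-01,
         9.22873451e+02],
       [ 0.00000000e+00,  0.00000000e+00,  0.00000000e+00,
         1.00000000e+00]])}
```

View pics/top0.png

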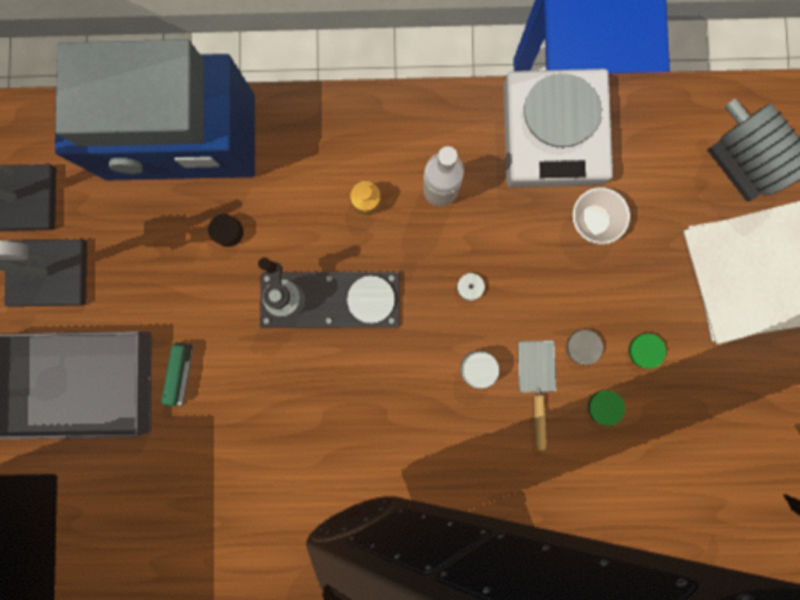

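View pics/side0.png

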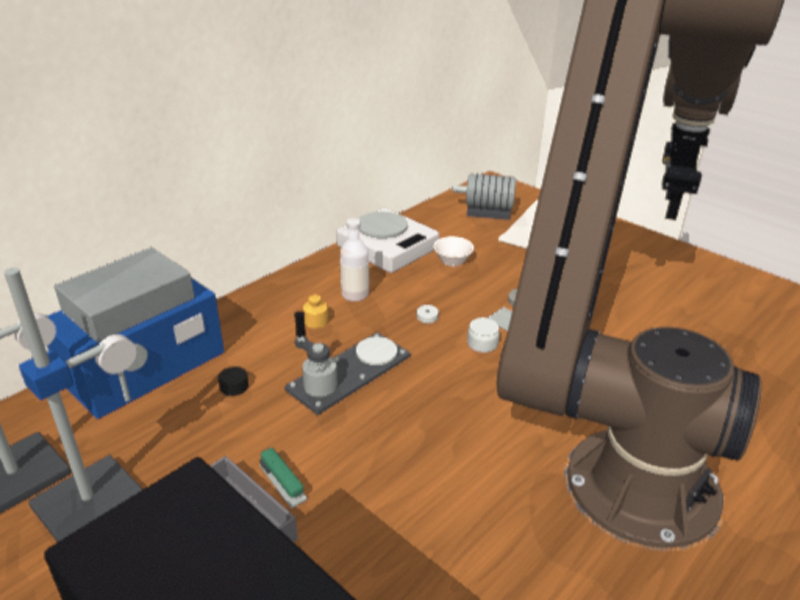

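The candidates for the stone are the grey gritty disc (585,347) and the green discs (648,350) and (607,408), plus the tin (480,370). I choose the grey one. For the cap they are the small disc with the dark mark (471,287), the tin and the seat plate (371,299). I choose the marked disc. The crank's boss is at (283,297) and its handle at (268,265). Next is one close crop to check.

Run:
```python
from h import *
import pickle
s,c,s2,c2=pickle.load(open('a.pkl','rb'))
im=c['frame'][155:245,160:445,::-1]
cv2.imwrite('pics/crop.png',cv2.resize(im,None,fx=2.8,fy=2.8,interpolation=cv2.INTER_CUBIC))
k=1/1.5625
for n,u,v,z in [('stone',585,346.5,14),('cap',471,286.5,16),('seat',371,299.5,20),('tin',480,369,45),('green1',648,350,14),('green2',607,408,14),('spatBL',519,341,3),('spatBR',555,391,3),('bosstop',283,297,64),('handletop',266,264,160),('water',447,157,190),('weight',366,195,60)]:
    print(n,at(s,c,u*k,v*k,z))
```

```text
stone [ 467.9 -310.    14. ]
cap [ 578.3 -111.    16. ]
seat [558.2  67.8  20. ]
tin [ 433.2 -119.2   45. ]
green1 [ 459.7 -420.7   14. ]
green2 [ 359.4 -344.2   14. ]
spatBL [ 479.6 -195.9    3. ]
spatBR [ 389.5 -257.     3. ]
bosstop [562.2 214.9  64. ]
handletop [605.8 219.1 160. ]
water [757.  -60.2 190. ]
weight [736.6  71.1  60. ]
```

View pics/crop.png

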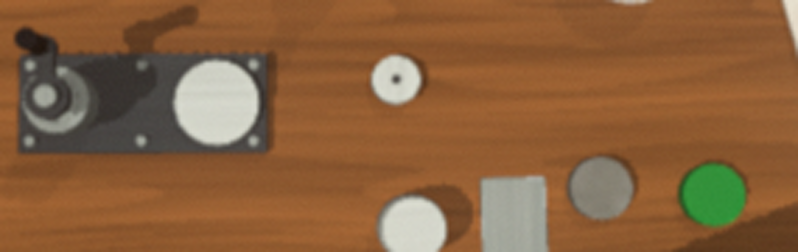

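The crop confirms the choice: the grey gritty disc at (601,187), the cap with its dark mark at (396,79), and the handle at (32,40) with the crank pointing about along world +x. I'll move over the stone with the fingers closing along world x, which keeps them clear of the spatula.

Emit:
arm_command([
  [28, -14, 10, -8, 1],
  [70, -35, 20, -16, 1],
  [113, -56, 30, -24, 1],
  [156, -77, 40, -32, 1],
  [198, -98, 50, -40, 1],
])

```text
t: 0.6
eef_pos: [411.3, -383.6, 164.1]
tcp_rot: [-3.141, -0.0, 1.161]
ft_force: [0.8, -0.4, 0.3]
opening: 1.003
grip_force: 0.0
```

Emit:
arm_command([
  [30, 8, 10, -8, 1],
  [65, 16, 25, -16, 1],
  [90, 22, 40, -23.5, 1],
  [90, 22, 40, -23.5, 1],
  [90, 22, 40, -23.5, 1],
])

```text
t: 1.1
eef_pos: [467.0, -311.6, 124.5]
tcp_rot: [-3.141, -0.0, 1.565]
ft_force: [-0.3, -1.0, 0.9]
opening: 0.999
grip_force: 0.0
```

Run:
```python
from h import *
s,c=snap('wrist','w1.png'); print(s['eef_pos'],s['tcp_rot'],c['hand_eye'],c['vertical_fov'],c['cx'],c['cy'])
import pickle; pickle.dump((s,c),open('w1.pkl','wb'))
```

```text
[ 467.00653166 -311.56403613  124.45106179] [-3.14097355e+00 -3.10872445e-04  1.56516762e+00] [[-5.71494332e-04 -9.56576783e-01 -2.91479900e-01  8.31662229e+01]
 [ 9.99999677e-01 -7.11329970e-04  3.73773924e-04  1.13848397e+00]
 [-5.64881847e-04 -2.91479593e-01  9.56576880e-01 -1.70352825e+02]
 [ 0.00000000e+00  0.00000000e+00  0.00000000e+00  1.00000000e+00]] 65.70646984690485 256.23861668907256 186.8874396701316
```

View pics/w1.png

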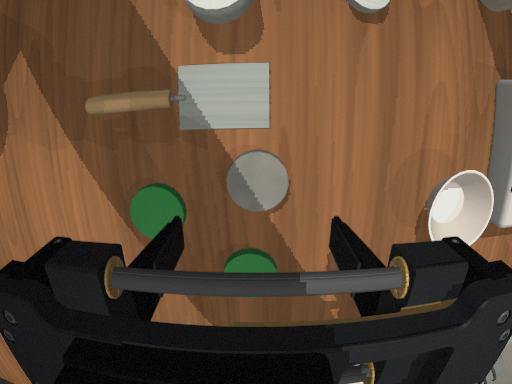

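The wrist view shows the stone at (258,181), with the green discs at (158,211) and (250,275) clear of it. I'll measure it with the top face fitted.

Run:
```python
from h import *
import pickle
s,c=pickle.load(open('w1.pkl','rb'))
p=[at(s,c,u,v,14) for u,v in ((227.5,181),(288.5,181),(258,151),(258,211),(258,181))]; print(p); 
l,r,t,b=p[:4]; q=[(l[0]+r[0])/2,(t[1]+b[1])/2,20]; print(q,tool(s,[q[0],q[1],4]))
```

```text
[array([ 439.9, -307.7,   14. ]), array([ 500. , -308.1,   14. ]), array([ 470.1, -278.1,   14. ]), array([ 469.8, -339.5,   14. ]), array([ 469.9, -307.9,   14. ])]
[np.float64(469.95), np.float64(-308.8), 20] [  2.7   3.  120.5]
```

Emit:
arm_command([
  [3, 3, 45, 0, 1],
  [3, 3, 90, 0, 1],
  [3, 3, 110, 0, 1],
  [3, 3, 119.5, 0, 1],
  [3, 3, 119.5, 0, 1],
])

```text
t: 1.65
eef_pos: [469.5, -309.6, 4.8]
tcp_rot: [-3.141, -0.0, 1.564]
ft_force: [-0.3, -0.5, 0.4]
opening: 0.998
grip_force: 0.0
```

Emit:
arm_command([
  [0, 0, 0, 0, 0.4],
  [0, 0, 0, 0, 0.4],
  [0, 0, 0, 0, 0.4],
  [0, 0, 0, 0, 0.4],
  [0, 0, 0, 0, 0.4],
])

```text
t: 2.15
eef_pos: [470.1, -308.8, 5.6]
tcp_rot: [3.141, 0.0, 1.566]
ft_force: [0.6, -0.2, 5.8]
opening: 0.644
grip_force: 30.0
```

Emit:
arm_command([
  [0, 0, -20, 0, 0.4],
  [10, 2, -55, 0, 0.4],
  [40, 10, -95, 0, 0.4],
  [85, 20, -115, 0, 0.4],
  [130, 30, -115, 0, 0.4],
])

```text
t: 2.65
eef_pos: [501.7, -178.3, 123.0]
tcp_rot: [3.137, 0.002, 1.565]
ft_force: [1.0, -0.8, -1.0]
opening: 0.642
grip_force: 30.0
```

Emit:
arm_command([
  [45, 11, 0, 0, 0.4],
  [90, 22, 0, 0, 0.4],
  [135, 33, 0, 0, 0.4],
  [175, 42, 0, 0, 0.4],
  [205, 48, 0, 0, 0.4],
])

```text
t: 3.15
eef_pos: [549.7, 28.4, 120.2]
tcp_rot: [3.141, -0.0, 1.567]
ft_force: [-0.2, -0.7, -0.7]
opening: 0.642
grip_force: 30.0
```

Emit:
arm_command([
  [15, 5, 0, 0, 0.4],
  [25, 8, 0, 0, 0.4],
  [25, 8, 0, 0, 0.4],
  [25, 8, 0, 0, 0.4],
])

```text
t: 3.55
eef_pos: [557.6, 50.0, 120.0]
tcp_rot: [-3.141, 0.0, 1.565]
ft_force: [0.1, -0.1, -0.7]
opening: 0.644
grip_force: 30.0
```

Run:
```python
from h import *
s,c=snap('wrist','w2.png'); print(s['eef_pos'],s['tcp_rot'],s['opening'],s['ft_force'])
import pickle; pickle.dump((s,c),open('w2.pkl','wb'))
```

```text
[557.55047333  49.95275563 120.02442436] [-3.14131722e+00  2.39995131e-04  1.56549371e+00] 0.6444021519162408 [ 0.11564776 -0.11576692 -0.6948495 ]
```

View pics/w2.png

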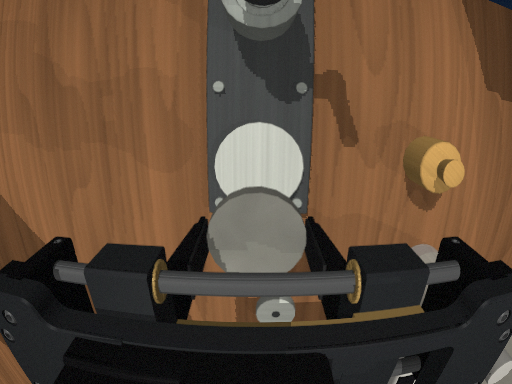

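The seat plate spans x 215–303 with its top edge at row 123, and the held stone spans x 207–306 with its front edge at row 187. The cap is at (276,310).

Run:
```python
from h import *
import pickle
s,c=pickle.load(open('w2.pkl','rb'))
im=c['frame'].astype(int); 
for v in (150,160,166,172): 
    g=im[v,190:330].mean(1); w=np.where(g>150)[0]; print(v,190+w[0],190+w[-1])
g=im[110:200,259].mean(1); print(np.where(g>150)[0][[0,-1]]+110)
for u,v,z in ((214.5,166,20),(303.5,166,20),(259,122.5,20),(207.5,236,128.5),(306,236,128.5),(257,187,128.5),(219,87,13),(302,87,13),(276,310,16)): print(u,v,at(s,c,u,v,z))
```

```text
150 218 299
160 215 302
166 215 302
172 215 301
[122 185]
214.5 166 [519.7  71.4  20. ]
303.5 166 [603.3  71.   20. ]
259 122.5 [561.6 111.6  20. ]
207.5 236 [529.   52.6 128.5]
306 236 [589.2  52.2 128.5]
257 187 [559.4  83.7 128.5]
219 87 [525.  144.9  13. ]
302 87 [601.6 144.7  13. ]
276 310 [ 581.3 -103.1   16. ]
```

Emit:
arm_command([
  [10, 1, 20, 0, 0.4],
  [17.5, 2, 50, 0, 0.4],
  [17.5, 2, 80, 0, 0.4],
  [17.5, 2, 90, 0, 0.4],
  [17.5, 2, 93.5, 0, 0.4],
])

```text
t: 4.1
eef_pos: [559.4, 67.5, 25.9]
tcp_rot: [-3.14, 0.0, 1.565]
ft_force: [0.6, 1.1, -0.5]
opening: 0.642
grip_force: 30.0
```

Emit:
arm_command([
  [0, 0, 0, 0, 0.4],
  [0, 0, 0, 0, 0.4],
  [0, 0, 0, 0, 0.4],
])

```text
t: 4.4
eef_pos: [560.3, 68.2, 27.7]
tcp_rot: [3.14, 0.0, 1.566]
ft_force: [-0.1, -0.6, -1.3]
opening: 0.643
grip_force: 30.0
```

Emit:
arm_command([
  [0, -0.5, 1, 0, 0.4],
  [0, -0.5, 2, 0, 0.4],
  [0, -0.5, 2, 0, 0.4],
  [0, -0.5, 2, 0, 0.4],
])

```text
t: 4.8
eef_pos: [559.5, 68.3, 25.6]
tcp_rot: [3.141, 0.0, 1.566]
ft_force: [-3.4, -1.4, 9.4]
opening: 0.648
grip_force: 30.0
```

Contact at TCP z 25.6, as expected. I'll open, then retreat up and back to look.

Emit:
arm_command([
  [0, 0, -0.5, 0, 0.75],
  [0, 0, -0.5, 0, 1],
  [0, 0, -0.5, 0, 1],
  [0, 0, -1, 0, 1],
  [0, 0, -1, 0, 1],
])

```text
t: 5.3
eef_pos: [559.2, 68.3, 25.6]
tcp_rot: [-3.142, 0.0, 1.566]
ft_force: [0.0, -0.1, -0.4]
opening: 0.981
grip_force: 0.0
```

Emit:
arm_command([
  [0, 0, -30, 0, 1],
  [-10, 0, -75, 0, 1],
  [-40, 2, -95, 0, 1],
  [-60, 5, -95, 0, 1],
  [-60, 5, -95, 0, 1],
])

```text
t: 5.8
eef_pos: [564.5, 6.5, 121.4]
tcp_rot: [3.14, 0.0, 1.564]
ft_force: [-0.2, 0.3, -0.6]
opening: 1.0
grip_force: 0.0
```

Run:
```python
from h import *
s,c=snap('wrist','w3.png'); print(s['eef_pos'],s['tcp_rot'],s['opening'],s['ft_force'])
import pickle; pickle.dump((s,c),open('w3.pkl','wb'))
```

```text
[564.49591296   6.45224238 121.37919207] [3.13982709e+00 4.32600107e-04 1.56398704e+00] 1.0000832703153058 [-0.15020356  0.30130785 -0.56170629]
```

View pics/w3.png

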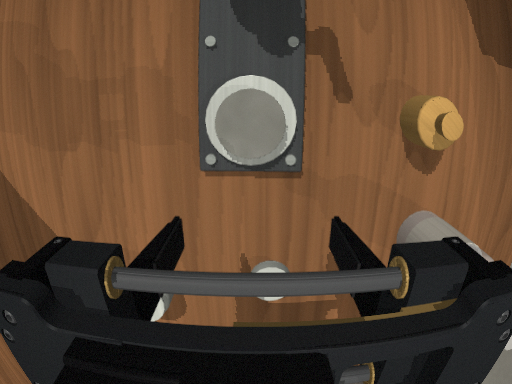

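Run:
```python
from h import *
import pickle
s,c=pickle.load(open('w3.pkl','rb'))
im=c['frame']; 
print('row121',[(u,int(im[121,u].mean())) for u in list(range(202,222,1))]);print([(u,int(im[121,u].mean())) for u in range(283,302)])
print('col251',[(v,int(im[v,251].mean())) for v in range(71,96)]);print([(v,int(im[v,251].mean())) for v in range(150,172)])
```

```text
row121 [(202, 68), (203, 66), (204, 68), (205, 150), (206, 181), (207, 182), (208, 179), (209, 176), (210, 177), (211, 180), (212, 185), (213, 183), (214, 167), (215, 124), (216, 123), (217, 125), (218, 121), (219, 122), (220, 122), (221, 120)]
[(283, 118), (284, 117), (285, 148), (286, 181), (287, 188), (288, 185), (289, 190), (290, 187), (291, 190), (292, 194), (293, 195), (294, 196), (295, 189), (296, 157), (297, 65), (298, 66), (299, 65), (300, 67), (301, 69)]
col251 [(71, 72), (72, 69), (73, 69), (74, 71), (75, 215), (76, 202), (77, 202), (78, 201), (79, 202), (80, 203), (81, 202), (82, 201), (83, 202), (84, 201), (85, 200), (86, 197), (87, 189), (88, 155), (89, 126), (90, 120), (91, 122), (92, 122), (93, 123), (94, 122), (95, 122)]
[(150, 127), (151, 127), (152, 128), (153, 126), (154, 127), (155, 126), (156, 128), (157, 127), (158, 125), (159, 133), (160, 141), (161, 140), (162, 139), (163, 137), (164, 137), (165, 98), (166, 48), (167, 47), (168, 46), (169, 49), (170, 48), (171, 64)]
```

Run:
```python
from h import *
import pickle
s,c=pickle.load(open('w3.pkl','rb'))
a=lambda u,v,z:at(s,c,u,v,z)
print('seat',a(204.6,121,20),a(296.5,121,20),a(251,74.9,20),a(251,165.2,20))
print('stone',a(214.5,123,34),a(285.3,123,34),a(251,88.3,34),a(251,158.8,34))
```

```text
seat [519.   70.3  20. ] [603.2  69.5  20. ] [562.  111.6  20. ] [561.2  28.   20. ]
stone [530.1  69.3  34. ] [591.5  68.7  34. ] [562.1  98.8  34. ] [561.5  37.   34. ]
```

The stone lies flat on the seat, centred within 2 mm. Next is the cap.

Emit:
arm_command([
  [-35, 4, 0, 0, 1],
  [-75, 10, 0, 0, 1],
  [-115, 15, 0, 0, 1],
  [-115, 15, 0, 0, 1],
  [-115, 15, 0, 0, 1],
])

```text
t: 6.35
eef_pos: [578.1, -106.5, 119.8]
tcp_rot: [-3.14, -0.001, 1.565]
ft_force: [0.3, 1.1, -0.0]
opening: 1.003
grip_force: 0.0
```

Run:
```python
from h import *
s,c=snap('wrist','w4.png'); print(s['eef_pos'],s['tcp_rot'],s['opening'],s['ft_force'])
import pickle; pickle.dump((s,c),open('w4.pkl','wb'))
```

```text
[ 578.06618604 -106.52592255  119.84812036] [-3.14014527e+00 -5.78950525e-04  1.56492896e+00] 1.0028012939876005 [ 0.25203633  1.07251806 -0.01388801]
```

View pics/w4.png

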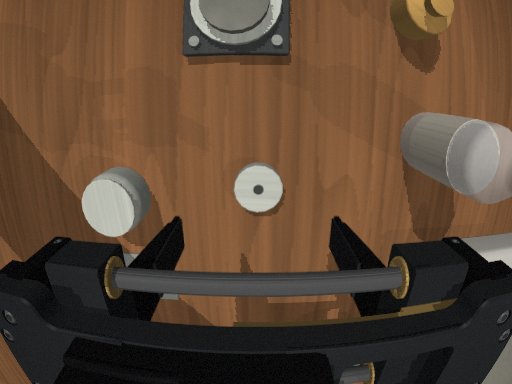

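The cap is seen at (258.5,189) by its mark, spanning 235–283. The tin at (118,200) is well clear.

Run:
```python
from h import *
import pickle
s,c=pickle.load(open('w4.pkl','rb'))
for u,v in ((258.5,189),(234.5,189),(283,189)): 
  p=at(s,c,u,v,16); print(p,tool(s,[p[0],p[1],5]))
```

```text
[ 581.3 -109.    16. ] [ -2.5   3.4 114.8]
[ 558.1 -108.9   16. ] [ -2.6 -19.8 114.9]
[ 605.1 -109.2   16. ] [ -2.6  27.2 114.8]
```

Emit:
arm_command([
  [-2.5, 2.5, 45, 0, 1],
  [-2.5, 2.5, 85, 0, 1],
  [-2.5, 2.5, 105, 0, 1],
  [-2.5, 2.5, 114, 0, 1],
  [-2.5, 2.5, 114, 0, 1],
])

```text
t: 6.9
eef_pos: [580.6, -108.0, 5.9]
tcp_rot: [-3.14, -0.001, 1.567]
ft_force: [0.9, -0.0, 0.1]
opening: 1.003
grip_force: 0.0
```

Emit:
arm_command([
  [0, 0, 0, 0, 0.3],
  [0, 0, 0, 0, 0.3],
  [0, 0, 0, 0, 0.3],
  [0, 0, 0, 0, 0.3],
  [0, 0, 0, 0, 0.3],
])

```text
t: 7.4
eef_pos: [581.1, -109.4, 7.1]
tcp_rot: [3.141, 0.0, 1.566]
ft_force: [-0.0, 0.3, -0.2]
opening: 0.635
grip_force: 0.0
```

Emit:
arm_command([
  [0, 0, 0, 0, 0.3],
  [0, 0, 0, 0, 0.3],
])

```text
t: 7.6
eef_pos: [580.9, -109.3, 6.7]
tcp_rot: [3.142, 0.0, 1.566]
ft_force: [-1.3, 0.2, 1.6]
opening: 0.496
grip_force: 30.0
```

Emit:
arm_command([
  [0, 0, -25, 0, 0.3],
  [10, 0, -60, 0, 0.3],
  [40, -5, -85, 0, 0.3],
  [80, -10, -90, 0, 0.3],
  [120, -15, -90, 0, 0.3],
])

```text
t: 8.1
eef_pos: [566.6, 11.7, 97.9]
tcp_rot: [3.139, 0.0, 1.565]
ft_force: [0.5, -0.0, -0.8]
opening: 0.496
grip_force: 30.0
```

Emit:
arm_command([
  [35, -4, 0, 0, 0.3],
  [58, -6.8, 5, 0, 0.3],
  [58, -6.8, 30, 0, 0.3],
  [58, -6.8, 48, 0, 0.3],
  [58, -6.8, 52, 0, 0.3],
])

```text
t: 8.6
eef_pos: [559.0, 69.0, 42.9]
tcp_rot: [-3.139, 0.0, 1.566]
ft_force: [0.4, -0.4, -0.3]
opening: 0.498
grip_force: 30.0
```

Emit:
arm_command([
  [0, 0, 0, 0, 0.3],
  [0, 0, 0, 0, 0.3],
  [0, 0, 0, 0, 0.3],
])

```text
t: 8.9
eef_pos: [560.4, 68.6, 45.5]
tcp_rot: [3.14, 0.0, 1.566]
ft_force: [0.1, 0.3, -0.9]
opening: 0.495
grip_force: 30.0
```

Emit:
arm_command([
  [0, 0, 2, 0, 0.3],
  [0, 0, 4, 0, 0.3],
  [0, 0, 4.5, 0, 0.3],
  [0, 0, 4.5, 0, 0.3],
  [0, 0, 4.5, 0, 0.3],
])

```text
t: 9.4
eef_pos: [560.1, 68.7, 40.7]
tcp_rot: [3.141, 0.0, 1.566]
ft_force: [-1.0, -1.1, 5.0]
opening: 0.498
grip_force: 30.0
```

Emit:
arm_command([
  [0, 0, -0.5, 0, 0.7],
  [0, 0, -0.5, 0, 0.85],
  [0, 0, -0.5, 0, 0.85],
  [0, 0, -0.5, 0, 0.85],
  [0, 0, -0.5, 0, 0.85],
])

```text
t: 9.9
eef_pos: [559.9, 68.8, 40.5]
tcp_rot: [-3.141, 0.0, 1.566]
ft_force: [0.4, -0.0, 0.3]
opening: 0.833
grip_force: 0.0
```

Emit:
arm_command([
  [0, 0, -20, 0, 0.85],
  [0, 0, -60, 0, 0.85],
  [-20, 0, -100, 0, 0.85],
  [-40, 0, -120, 0, 0.85],
  [-40, 0, -120, 0, 0.85],
])

```text
t: 10.4
eef_pos: [561.0, 27.2, 163.5]
tcp_rot: [3.136, 0.001, 1.565]
ft_force: [0.1, 0.7, -1.0]
opening: 0.847
grip_force: 0.0
```

Run:
```python
from h import *
s,c=snap('wrist'); print(s['eef_pos'],s['tcp_rot'],s['opening'],s['ft_force'])
import pickle; pickle.dump((s,c),open('w5.pkl','wb'))
cv2.imwrite('pics/w5.png',cv2.resize(c['frame'][:260,120:400,::-1],None,fx=2.3,fy=2.3,interpolation=cv2.INTER_CUBIC))
```

```text
[560.96658942  27.24853913 163.45609911] [3.13640529e+00 6.54998950e-04 1.56457105e+00] 0.847320418901358 [ 0.09688803  0.74257546 -0.95770854]
```

View pics/w5.png

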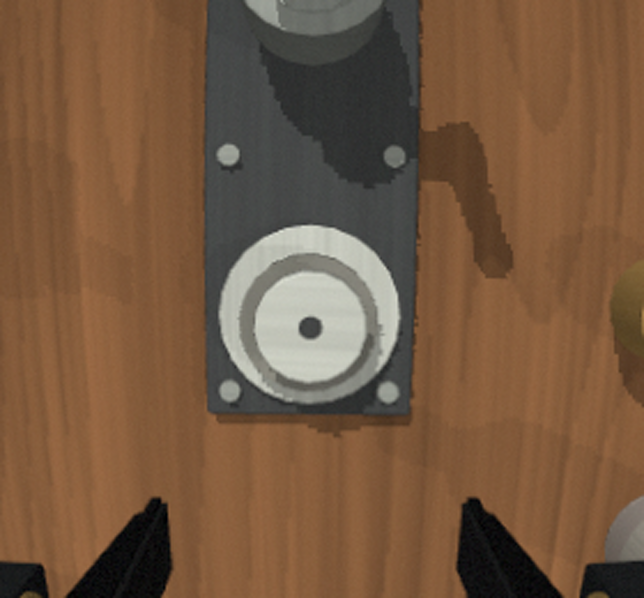

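The cap, with its mark at crop (310,327), sits on the stone (left edge 239, far edge 252) and the seat (left 219, right 401, far edge 225). I'll check the centring and find the handle's position for the approach.

Run:
```python
from h import *
import pickle
s,c=pickle.load(open('w5.pkl','rb'))
a=lambda u,v,z:at(s,c,120+u/2.3,v/2.3,z)
print('cap',a(310.5,327,50),'stone',a(239,320,34),a(380,320,34),a(310,252.5,34),'seat',a(219,315,20),a(401,315,20),a(310,225,20))
print('bolts',a(228,155,13),a(395,156,13),a(230,391,13),a(388,392,13), 'edges',a(206,100,12),a(421,100,12),a(210,410,12),a(411,410,12))
b=pickle.load(open('a.pkl','rb'))
# handle top in top cam crop and side cam; boss
print('handle top cam',at(b[0],b[1],160+32/2.8,155+40/2.8,150), 'side',at(b[2],b[3],300/1.5625,314/1.5625,161))
f=lambda b,u,v:ray(b[0],b[1],u,v)
im=b[3]['frame'][185:250,165:230,::-1]; im2=b[1]['frame'][155:225,155:205,::-1]
A=cv2.resize(im,(500,500),interpolation=cv2.INTER_CUBIC);B=cv2.resize(im2,(286,400),interpolation=cv2.INTER_CUBIC)
C=np.zeros((500,800,3),np.uint8);C[:,:500]=A;C[:400,510:796]=B;cv2.imwrite('pics/hcrop.png',C)
```

```text
cap [561.9  68.8  50. ] stone [530.3  70.   34. ] [592.7  69.5  34. ] [561.9  99.4  34. ] seat [519.6  70.6  20. ] [603.9  70.   20. ] [562.  111.5  20. ]
bolts [524.5 145.4  13. ] [601.5 144.4  13. ] [522.7  32.6  13. ] [599.3  31.4  13. ] edges [514.2 172.6  12. ] [614. 172.  12.] [512.2  22.9  12. ] [611.  22.  12.]
handle top cam [606.4 218.8 150. ] side [605. 221. 161.]
```

View pics/hcrop.png

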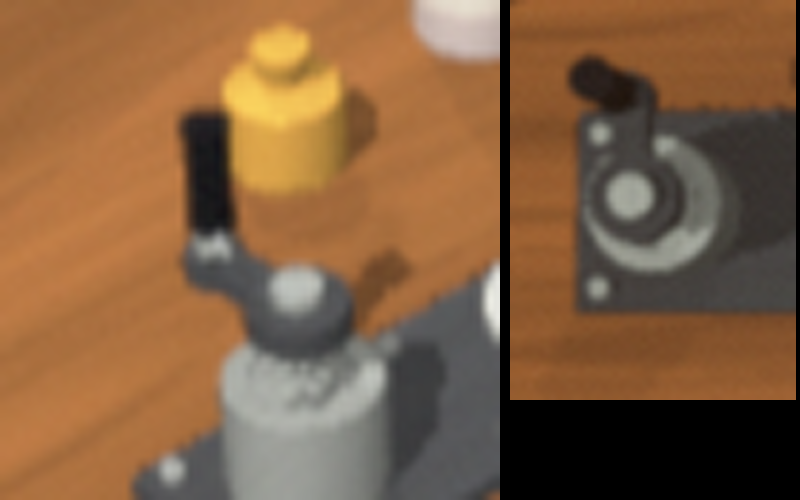

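Run:
```python
from h import *
import pickle
b=pickle.load(open('a.pkl','rb'))
def tri(r):
    A=0;B=0
    for o,d in r:
        d=d/np.linalg.norm(d);P=np.eye(3)-np.outer(d,d);A=A+P;B=B+P@o
    return np.round(np.linalg.solve(A,B),1)
r=[ray(b[0],b[1],155+78/5.72,155+74/5.72),ray(b[2],b[3],165+204*.13,185+118*.13)]
print('handle top',tri(r),[at(b[i],b[i+1],*p,161) for i,p in ((0,(168.7,168)),(2,(191.5,200.3)))])
print('hub top',at(b[0],b[1],155+119/5.72,155+195/5.72,108),at(b[2],b[3],165+297*.13,185+285*.13,108))
print('boss',at(b[0],b[1],155+142/5.72,155+203/5.72,64))
s=env.state(); print(s['eef_pos'],s['tcp_rot'])
```

```text
handle top [607.4 221.7 162.6] [array([608.1, 222.5, 161. ]), array([608.6, 219.9, 161. ])]
hub top [561.4 218.5 108. ] [560.2 219.4 108. ]
boss [561.2 218.4  64. ]
[560.15792492  28.18495887 161.5635165 ] [3.13919526e+00 1.89816202e-04 1.56457644e+00]
```

Emit:
arm_command([
  [10, 5, -20, 0, 0.85],
  [50, 15, -28, 0, 0.85],
  [95, 25, -28, 0, 0.85],
  [140, 36, -28, 0, 0.85],
  [180, 44, -28, 0, 0.85],
])

```text
t: 10.95
eef_pos: [604.2, 211.4, 186.8]
tcp_rot: [-3.139, 0.0, 1.567]
ft_force: [-0.6, -0.5, -0.8]
opening: 0.851
grip_force: 0.0
```

Emit:
arm_command([
  [12, 2, 0, 0, 0.6],
  [12, 2, 0, 0, 0.6],
  [12, 2, 0, 0, 0.6],
  [12, 2, 0, 0, 0.6],
])

```text
t: 11.35
eef_pos: [606.5, 219.3, 188.2]
tcp_rot: [-3.141, 0.0, 1.565]
ft_force: [-0.4, 0.2, -0.2]
opening: 0.612
grip_force: 0.0
```

Run:
```python
from h import *
s,c=snap('wrist'); print(s['eef_pos'],s['tcp_rot'],s['opening'],s['ft_force'])
import pickle; pickle.dump((s,c),open('w6.pkl','wb'))
cv2.imwrite('pics/w6.png',cv2.resize(c['frame'][60:280,120:400,::-1],None,fx=2.3,fy=2.3,interpolation=cv2.INTER_CUBIC))
```

```text
[606.45389526 219.29174153 188.23045494] [-3.14080782e+00  4.54967355e-04  1.56481409e+00] 0.6116693197574128 [-0.4436107   0.1656361  -0.21433471]
```

View pics/w6.png

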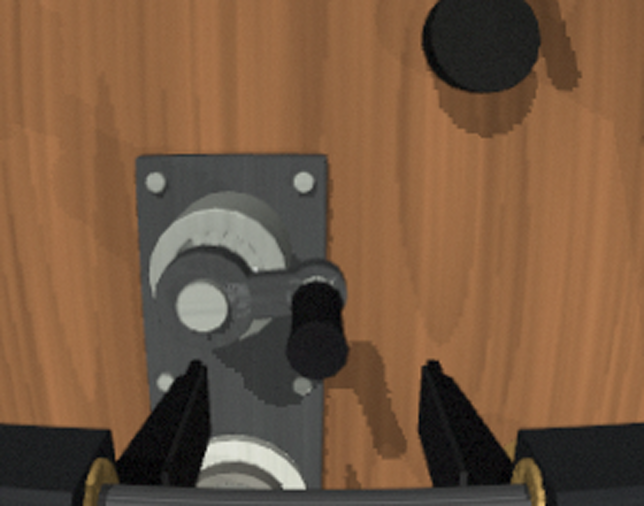

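The handle top is at crop (317,349) and the hub's bolt top at (202,306). No obstacle is near.

Run:
```python
from h import *
import pickle
s,c=pickle.load(open('w6.pkl','rb'))
a=lambda u,v,z:at(s,c,120+u/2.3,60+v/2.3,z)
p=a(317,349,161); print(p,tool(s,[p[0],p[1],124]),[a(202,306,z) for z in (105,112,120)], 'crank end',a(318,286,100))
```

```text
[608.8 223.7 161. ] [ 4.5  2.4 64.2] [array([563.8, 219.6, 105. ]), array([565. , 221.9, 112. ]), array([566.4, 224.5, 120. ])] crank end [609.5 226.  100. ]
```

Emit:
arm_command([
  [3, 1, 15, 0, 0.5],
  [3, 1, 30, 0, 0.5],
  [3, 1, 45, 0, 0.5],
  [3, 1, 60, 0, 0.5],
  [3, 1, 64, 0, 0.5],
])

```text
t: 11.9
eef_pos: [606.9, 222.9, 122.2]
tcp_rot: [-3.139, 0.001, 1.565]
ft_force: [0.2, 0.8, 0.8]
opening: 0.5
grip_force: 0.0
```

Emit:
arm_command([
  [0, 0, 0, 0, 0.1],
  [0, 0, 0, 0, 0.1],
  [0, 0, 0, 0, 0.1],
  [0, 0, 0, 0, 0.1],
  [0, 0, 0, 0, 0.1],
])

```text
t: 12.4
eef_pos: [607.5, 223.7, 124.9]
tcp_rot: [-3.142, -0.0, 1.566]
ft_force: [-1.7, 0.3, -0.3]
opening: 0.186
grip_force: 30.0
```

Emit:
arm_command([
  [0, 0, 0, 0, 0],
  [0, 0, 0, 0, 0],
  [0, 0, 0, 0, 0],
  [0, 0, 0, 0, 0],
])

```text
t: 12.8
eef_pos: [607.6, 223.6, 124.6]
tcp_rot: [-3.141, 0.0, 1.566]
ft_force: [-1.9, 0.4, 0.5]
opening: 0.183
grip_force: 30.0
```

The handle is gripped with a small side force, so the radius fits. Next I'll work out the circle waypoints around the axis.

```bash
cat > circ.py <<'E'
import numpy as np,sys
th,step,n,calls=map(float,sys.argv[1:5])  # start angle, step per row, rows, calls
R=45;y=1.566
for k in range(int(calls)):
    p0=R*np.array([np.cos(th),np.sin(th)]);o=[]
    for i in range(1,int(n)+1):
        t=th+step*i;d=R*np.array([np.cos(t),np.sin(t)])-p0
        o.append([round(float(d[0]*np.cos(y)+d[1]*np.sin(y)),1),round(float(d[0]*np.sin(y)-d[1]*np.cos(y)),1)])
    print(round(th,2),o); th=t
E
python3 circ.py 0.09 0.0875 4 10
```

```text
0.09 [[3.9, -0.5], [7.7, -1.4], [11.5, -2.6], [15.1, -4.2]]
0.44 [[3.5, -1.8], [6.8, -4.0], [9.9, -6.4], [12.8, -9.1]]
0.79 [[2.6, -2.9], [5.0, -6.1], [7.1, -9.4], [8.9, -12.9]]
1.14 [[1.5, -3.7], [2.6, -7.4], [3.4, -11.3], [3.9, -15.2]]
1.49 [[0.1, -3.9], [-0.1, -7.9], [-0.7, -11.8], [-1.5, -15.6]]
1.84 [[-1.2, -3.7], [-2.8, -7.4], [-4.6, -10.8], [-6.8, -14.1]]
2.19 [[-2.4, -3.1], [-5.1, -6.0], [-8.1, -8.6], [-11.2, -10.9]]
2.54 [[-3.3, -2.1], [-6.9, -3.8], [-10.5, -5.3], [-14.3, -6.4]]
2.89 [[-3.9, -0.8], [-7.8, -1.2], [-11.7, -1.4], [-15.6, -1.1]]
3.24 [[-3.9, 0.6], [-7.7, 1.5], [-11.5, 2.7], [-15.1, 4.3]]
```

Emit:
arm_command([
  [3.9, -0.5, 0, 0, 0],
  [7.7, -1.4, 0, 0, 0],
  [11.5, -2.6, 0, 0, 0],
  [15.1, -4.2, 0, 0, 0],
  [15.1, -4.2, 0, 0, 0],
])

```text
t: 13.3
eef_pos: [603.4, 239.6, 124.7]
tcp_rot: [3.141, -0.001, 1.566]
ft_force: [-0.0, -0.0, 0.1]
opening: 0.184
grip_force: 30.0
```

Emit:
arm_command([
  [3.5, -1.8, 0, 0, 0],
  [6.8, -4.0, 0, 0, 0],
  [9.9, -6.4, 0, 0, 0],
  [12.8, -9.1, 0, 0, 0],
  [12.8, -9.1, 0, 0, 0],
])

```text
t: 13.8
eef_pos: [594.2, 252.4, 124.7]
tcp_rot: [3.141, -0.001, 1.566]
ft_force: [0.2, 0.5, -0.7]
opening: 0.182
grip_force: 30.0
```

Emit:
arm_command([
  [0, 0, 0, 0, 0],
  [0, 0, 0, 0, 0],
  [0, 0, 0, 0, 0],
])

```text
t: 14.1
eef_pos: [594.5, 251.9, 124.6]
tcp_rot: [3.142, -0.0, 1.566]
ft_force: [0.4, 3.6, 0.3]
opening: 0.183
grip_force: 30.0
```

Emit:
arm_command([
  [2.6, -2.9, 0, 0, 0],
  [5.0, -6.1, 0, 0, 0],
  [7.1, -9.4, 0, 0, 0],
  [8.9, -12.9, 0, 0, 0],
  [8.9, -12.9, 0, 0, 0],
])

```text
t: 14.6
eef_pos: [581.5, 261.0, 124.8]
tcp_rot: [3.141, -0.0, 1.566]
ft_force: [2.3, 3.7, 1.2]
opening: 0.188
grip_force: 30.0
```

Emit:
arm_command([
  [0, 0, 0, 0, 0],
  [0, 0, 0, 0, 0],
  [0, 0, 0, 0, 0],
])

```text
t: 14.9
eef_pos: [581.5, 260.9, 124.6]
tcp_rot: [-3.141, -0.001, 1.566]
ft_force: [2.4, 5.9, 0.8]
opening: 0.184
grip_force: 30.0
```

Emit:
arm_command([
  [1.5, -3.7, 0, 0, 0],
  [2.6, -7.4, 0, 0, 0],
  [3.4, -11.3, 0, 0, 0],
  [3.9, -15.2, 0, 0, 0],
  [3.9, -15.2, 0, 0, 0],
])

```text
t: 15.4
eef_pos: [566.1, 265.0, 124.7]
tcp_rot: [-3.141, -0.001, 1.566]
ft_force: [1.0, 5.8, 1.1]
opening: 0.188
grip_force: 30.0
```

Emit:
arm_command([
  [0, 0, 0, 0, 0],
  [0, 0, 0, 0, 0],
  [0, 0, 0, 0, 0],
])

```text
t: 15.7
eef_pos: [566.1, 265.0, 124.5]
tcp_rot: [-3.141, -0.001, 1.566]
ft_force: [0.3, 6.2, 1.3]
opening: 0.184
grip_force: 30.0
```

Emit:
arm_command([
  [1.1, -3.9, 0, 0, 0],
  [0.9, -7.9, 0, 0, 0],
  [0.3, -11.8, 0, 0, 0],
  [-0.5, -15.6, 0, 0, 0],
  [-0.5, -15.6, 0, 0, 0],
])

```text
t: 16.2
eef_pos: [549.8, 263.7, 124.5]
tcp_rot: [-3.14, 0.001, 1.566]
ft_force: [-0.9, 0.3, 0.6]
opening: 0.182
grip_force: 30.0
```

Emit:
arm_command([
  [0, 0, 0, 0, 0],
  [0, 0, 0, 0, 0],
  [0, 0, 0, 0, 0],
])

```text
t: 16.5
eef_pos: [550.4, 263.9, 124.3]
tcp_rot: [-3.14, 0.001, 1.566]
ft_force: [-3.4, 0.4, 0.3]
opening: 0.184
grip_force: 30.0
```

Emit:
arm_command([
  [-1.2, -3.7, 0, 0, 0],
  [-2.8, -7.4, 0, 0, 0],
  [-4.6, -10.8, 0, 0, 0],
  [-6.8, -14.1, 0, 0, 0],
  [-6.8, -14.1, 0, 0, 0],
])

```text
t: 17.0
eef_pos: [535.7, 256.7, 124.5]
tcp_rot: [-3.14, 0.001, 1.566]
ft_force: [-2.0, -1.1, -0.8]
opening: 0.182
grip_force: 30.0
```

Emit:
arm_command([
  [0, 0, 0, 0, 0],
  [0, 0, 0, 0, 0],
  [0, 0, 0, 0, 0],
])

```text
t: 17.3
eef_pos: [535.8, 256.8, 124.1]
tcp_rot: [-3.139, 0.001, 1.566]
ft_force: [-4.8, -4.2, -0.2]
opening: 0.179
grip_force: 30.0
```

Emit:
arm_command([
  [-3.0, -3.7, 0, 0, 0],
  [-5.7, -6.6, 0, 0, 0],
  [-8.7, -9.2, 0, 0, 0],
  [-11.8, -11.5, 0, 0, 0],
  [-11.8, -11.5, 0, 0, 0],
])

```text
t: 17.8
eef_pos: [524.8, 245.1, 124.6]
tcp_rot: [-3.141, 0.001, 1.566]
ft_force: [-0.8, -0.7, -1.6]
opening: 0.185
grip_force: 30.0
```

Emit:
arm_command([
  [0, 0, 0, 0, 0],
  [0, 0, 0, 0, 0],
  [0, 0, 0, 0, 0],
])

```text
t: 18.1
eef_pos: [525.0, 245.3, 124.4]
tcp_rot: [-3.141, 0.001, 1.566]
ft_force: [-1.0, -2.0, -0.5]
opening: 0.183
grip_force: 30.0
```

Run:
```python
from h import *
import pickle
s,c=snap('wrist'); print({k:np.round(s[k],3) for k in ('eef_pos','ft_force','moment','tau','joints')})
pickle.dump((s,c),open('w7.pkl','wb'))
# expected pixel of hub bolt for lifts, by inverse search
from scipy.optimize import least_squares
for z in (95,104,112):
    f=lambda p:(at(s,c,p[0],p[1],z)[:2]-np.array([563.8,220.3]))
    def proj(P):
        T=np.eye(4);T[:3,:3]=R.from_euler('xyz',s['tcp_rot']).as_matrix();T[:3,3]=s['eef_pos'];T=T@c['hand_eye']
        q=T[:3,:3].T@(np.array(P)-T[:3,3]);t=np.arctan2(np.hypot(q[0],q[1]),q[2]);fl=192/np.tan(np.radians(c['vertical_fov'])/2);h=np.hypot(q[0],q[1])
        return c['cx']+fl*t*q[0]/h,c['cy']+fl*t*q[1]/h
    print(z,proj([563.8,220.3,z]))
g=c['frame'].mean(2).astype(int)
print(g[205:275:4,270:345:4])
```

```text
{'eef_pos': array([524.996, 245.316, 124.443]), 'ft_force': array([-1.027, -1.996, -0.477]), 'moment': array([-0.364,  0.082,  0.025]), 'tau': array([ 7.0500e-01, -5.9570e+01, -2.2145e+01,  3.5700e-01, -4.7800e-01,
       -3.0000e-03]), 'joints': array([ 3.230e-01,  5.330e-01,  1.767e+00, -1.000e-03,  8.430e-01,
        3.280e-01])}
95 (np.float64(305.5377189176705), np.float64(245.69315883809736))
104 (np.float64(307.34211166660634), np.float64(251.4064708712167))
112 (np.float64(309.047462494498), np.float64(256.83064575654424))
[[ 57 111 152 151 149 147 149 146 150 150 152 159 152 157 154  72  73  75
   97]
 [ 58 154 149 148 142 151 145 145 147 157 158 158 155 156 157 158  74  73
   97]
 [ 73  41  75 132 106 140 151 127 129 159 154 157 145 158 155 157  73  65
   97]
 [ 77  16  40  40 138 124 102  45  46  46  43  82 146 144 156 158 130  69
   98]
 [ 45  13  29  65  43  39  45  46  49  46  49  44  42 117 156 155 153  72
   96]
 [ 15  10   9  21  72  63  49  79  74  74  69  70  66  44 156 156 153  92
   96]
 [ 10  22  18  12  70  70  75  72  72  70  73  72  70  72  42 153 152  92
   
[... 195 characters left out ...]
  96 156 162 162 163  72  74  68  70  75  96
   95]
 [ 10  22   8  14  17  12  85 159 153 162 163 162 160  71  70  71  70  95
   94]
 [ 10  22  13   5  12  30  30  29  27  26  29  27  26  31  28  30  24  27
   31]
 [  8  18   6  15  12  26  29  30  27  26  28  25  31  30  28  28  26  31
   26]
 [ 23  21  15  11  15  24  27  28  28  26  25  28  28  28  27  28  27  29
   28]
 [ 27  15  19   8  26  21  30  27  26  28  31  24  26  25  27  31  26  26
   26]
 [ 26  17  28  18  79  48  29  30  27  24  27  33  29  27  29  25  27  27
   31]
 [ 24  18  41   9  78  94  27  28  29  26  29  29  32  31  28  25  24  29
   29]
 [ 52  50  51  54  59 106  28  25  27  32  28  26  26  31  27  29  26  23
   26]]
```

```bash
cat > hub.py <<'E'
from h import *
import pickle
def edge(fn,cu,v0,v1):
    s,c=pickle.load(open(fn,'rb')); g=c['frame'].mean(2)
    best=[]
    for u in range(cu-12,cu+13,1):
        col=g[v0:v1,u]; w=np.where((col[1:]>118)&(col[:-1]<=118))[0]
        if len(w): 
            i=w[-1]; best.append((u,v0+i+(118-col[i])/(col[i+1]-col[i])))
    return s,c,best
if __name__=='__main__':
    for fn,cu,v0,v1 in (('w6.pkl',208,170,193),('w7.pkl',309,233,246)):
        s,c,b=edge(fn,cu,v0,v1); print(fn,[(u,round(float(v),1)) for u,v in b])
        u,v=min(b,key=lambda t:t[1])
        print([at(s,c,u,v,z) for z in (90,94,98,102,106,110)])
E
python3 hub.py
```

```text
w6.pkl [(197, 188.7), (198, 186.7), (199, 185.6), (200, 184.4), (201, 183.7), (202, 183.1), (203, 182.8), (204, 182.4), (205, 182.1), (206, 181.9), (207, 181.9), (208, 182.1), (209, 182.3), (210, 182.5), (211, 183.2), (212, 183.4), (213, 184.2), (214, 185.1), (215, 185.7), (216, 187.1), (217, 188.4), (218, 191.4)]
[array([561. , 225.8,  90. ]), array([561.7, 226.9,  94. ]), array([562.4, 228.1,  98. ]), array([563.1, 229.2, 102. ]), array([563.8, 230.3, 106. ]), array([564.5, 231.5, 110. ])]
w7.pkl [(297, 243.3), (298, 242.3), (299, 241.6), (300, 240.7), (301, 240.3), (302, 239.5), (303, 239.2), (304, 238.6), (305, 238.5), (306, 238.4), (307, 238.4), (308, 238.4), (309, 238.4), (310, 238.4), (311, 238.6), (312, 239.2), (313, 239.4), (314, 239.8), (315, 240.5), (316, 241.3), (317, 242.4), (318, 243.6), (319, 244.8)]
[array([566.3, 224. ,  90. ]), array([565.5, 226.1,  94. ]), array([564.7, 228.1,  98. ]), array([564. , 230.2, 102. ]), array([563.2, 232.2, 106. ]), array([562.4, 234.2, 110. ])]
```

Against the pre-turn picture, the hub bolt top sits about 3.8 mm lower. A climb alone would have put it about 3 mm higher, so the screw has dropped, at roughly 1.5–2.2 rad going by the change in Fz. Next is forward about one turn from there, to about -4.4 rad.

```bash
python3 circ.py 2.56 -0.14 5 10
```

```text
2.56 [[5.0, 3.8], [9.5, 8.3], [13.2, 13.3], [16.3, 18.8], [18.5, 24.7]]
1.86 [[1.4, 6.1], [1.9, 12.4], [1.6, 18.7], [0.3, 24.9], [-1.7, 30.8]]
1.16 [[-2.9, 5.6], [-6.5, 10.7], [-10.8, 15.3], [-15.8, 19.2], [-21.2, 22.5]]
0.46 [[-5.8, 2.4], [-11.9, 4.0], [-18.2, 4.7], [-24.4, 4.6], [-30.7, 3.5]]
-0.24 [[-6.0, -1.9], [-11.7, -4.6], [-16.9, -8.1], [-21.6, -12.3], [-25.7, -17.0]]
-0.94 [[-3.4, -5.3], [-6.0, -11.0], [-7.7, -17.1], [-8.7, -23.3], [-8.7, -29.6]]
-1.64 [[0.8, -6.2], [2.5, -12.3], [5.1, -18.1], [8.4, -23.4], [12.4, -28.2]]
-2.34 [[4.7, -4.2], [9.9, -7.8], [15.5, -10.5], [21.5, -12.5], [27.7, -13.6]]
-3.04 [[6.3, -0.2], [12.6, 0.4], [18.7, 1.9], [24.5, 4.3], [29.9, 7.4]]
-3.74 [[5.0, 3.9], [9.3, 8.4], [13.0, 13.5], [16.0, 19.1], [18.1, 25.0]]
```

Emit:
arm_command([
  [5.0, 3.8, 0, 0, 0],
  [9.5, 8.3, 0, 0, 0],
  [13.2, 13.3, 0, 0, 0],
  [16.3, 18.8, 0, 0, 0],
  [18.5, 24.7, 0, 0, 0],
])

```text
t: 18.65
eef_pos: [550.4, 264.2, 124.5]
tcp_rot: [-3.141, 0.0, 1.566]
ft_force: [-1.9, -3.8, -0.4]
opening: 0.187
grip_force: 30.0
```

Emit:
arm_command([
  [1.4, 6.1, 0, 0, 0],
  [1.9, 12.4, 0, 0, 0],
  [1.6, 18.7, 0, 0, 0],
  [0.3, 24.9, 0, 0, 0],
  [-1.7, 30.8, 0, 0, 0],
])

```text
t: 19.15
eef_pos: [581.0, 262.0, 124.5]
tcp_rot: [-3.141, 0.0, 1.566]
ft_force: [-3.7, -3.1, -1.4]
opening: 0.181
grip_force: 30.0
```

Emit:
arm_command([
  [0, 0, 0, 0, 0],
  [0, 0, 0, 0, 0],
])

```text
t: 19.35
eef_pos: [581.6, 261.7, 124.7]
tcp_rot: [3.14, 0.0, 1.566]
ft_force: [-0.3, -5.6, -1.1]
opening: 0.183
grip_force: 30.0
```

Emit:
arm_command([
  [-3.6, 5.6, 0, 0, 0],
  [-7.2, 10.7, 0, 0, 0],
  [-11.5, 15.3, 0, 0, 0],
  [-16.5, 19.2, 0, 0, 0],
  [-21.9, 22.5, 0, 0, 0],
])

```text
t: 19.85
eef_pos: [603.4, 239.9, 124.5]
tcp_rot: [-3.141, -0.0, 1.566]
ft_force: [-4.6, 0.3, -0.3]
opening: 0.184
grip_force: 30.0
```

Emit:
arm_command([
  [-5.8, 2.4, 0, 0, 0],
  [-11.9, 4.0, 0, 0, 0],
  [-18.2, 4.7, 0, 0, 0],
  [-24.4, 4.6, 0, 0, 0],
  [-30.7, 3.5, 0, 0, 0],
])

```text
t: 20.35
eef_pos: [606.4, 209.1, 124.6]
tcp_rot: [-3.142, -0.0, 1.566]
ft_force: [-4.9, 3.6, -1.1]
opening: 0.181
grip_force: 30.0
```

Emit:
arm_command([
  [0, 0, 0, 0, 0],
  [0, 0, 0, 0, 0],
])

```text
t: 20.55
eef_pos: [606.2, 208.6, 124.5]
tcp_rot: [-3.141, 0.001, 1.566]
ft_force: [-5.7, -1.5, -1.9]
opening: 0.183
grip_force: 30.0
```

Emit:
arm_command([
  [-6.0, -2.7, 0, 0, 0],
  [-11.7, -5.4, 0, 0, 0],
  [-16.9, -8.9, 0, 0, 0],
  [-21.6, -13.1, 0, 0, 0],
  [-25.7, -17.8, 0, 0, 0],
])

```text
t: 21.05
eef_pos: [588.5, 183.4, 124.8]
tcp_rot: [3.141, -0.0, 1.566]
ft_force: [0.7, 4.6, -1.4]
opening: 0.183
grip_force: 30.0
```

Emit:
arm_command([
  [-3.4, -5.3, 0, 0, 0],
  [-6.0, -11.0, 0, 0, 0],
  [-7.7, -17.1, 0, 0, 0],
  [-8.7, -23.3, 0, 0, 0],
  [-8.7, -29.6, 0, 0, 0],
])

```text
t: 21.55
eef_pos: [559.1, 175.3, 124.9]
tcp_rot: [3.14, -0.0, 1.566]
ft_force: [3.4, 6.5, -2.1]
opening: 0.185
grip_force: 30.0
```

Emit:
arm_command([
  [0, 0, 0, 0, 0],
  [0, 0, 0, 0, 0],
])

```text
t: 21.75
eef_pos: [558.2, 175.4, 124.6]
tcp_rot: [-3.141, -0.0, 1.566]
ft_force: [-1.3, 5.7, -1.5]
opening: 0.179
grip_force: 30.0
```

Fy is +5.7, so I'll shift y by +0.8.

Emit:
arm_command([
  [1.6, -6.2, 0, 0, 0],
  [3.3, -12.3, 0, 0, 0],
  [5.9, -18.1, 0, 0, 0],
  [9.2, -23.4, 0, 0, 0],
  [13.2, -28.2, 0, 0, 0],
])

```text
t: 22.25
eef_pos: [530.5, 188.7, 124.7]
tcp_rot: [3.141, 0.0, 1.566]
ft_force: [4.3, 0.2, -3.2]
opening: 0.187
grip_force: 30.0
```

Emit:
arm_command([
  [4.7, -4.2, 0, 0, 0],
  [9.9, -7.8, 0, 0, 0],
  [15.5, -10.5, 0, 0, 0],
  [21.5, -12.5, 0, 0, 0],
  [27.7, -13.6, 0, 0, 0],
])

```text
t: 22.75
eef_pos: [517.4, 216.8, 124.6]
tcp_rot: [3.141, 0.0, 1.566]
ft_force: [6.0, -2.5, -1.8]
opening: 0.182
grip_force: 30.0
```

Emit:
arm_command([
  [0, 0, 0, 0, 0],
  [0, 0, 0, 0, 0],
])

```text
t: 22.95
eef_pos: [517.4, 216.9, 124.6]
tcp_rot: [3.141, -0.0, 1.566]
ft_force: [4.0, 3.3, -1.9]
opening: 0.183
grip_force: 30.0
```

Emit:
arm_command([
  [6.3, 0.4, 0, 0, 0],
  [12.6, 1.0, 0, 0, 0],
  [18.7, 2.5, 0, 0, 0],
  [24.5, 4.9, 0, 0, 0],
  [29.9, 8.0, 0, 0, 0],
])

```text
t: 23.45
eef_pos: [525.4, 246.5, 124.4]
tcp_rot: [-3.141, 0.001, 1.566]
ft_force: [2.3, -3.4, -3.2]
opening: 0.184
grip_force: 30.0
```

Emit:
arm_command([
  [5.0, 3.9, 0, 0, 0],
  [9.3, 8.4, 0, 0, 0],
  [13.0, 13.5, 0, 0, 0],
  [16.0, 19.1, 0, 0, 0],
  [17.6, 25.0, 0, 0, 0],
])

```text
t: 23.95
eef_pos: [550.6, 264.0, 124.4]
tcp_rot: [-3.141, 0.0, 1.566]
ft_force: [-2.5, -1.0, -2.9]
opening: 0.186
grip_force: 30.0
```

Emit:
arm_command([
  [0, 0, 0, 0, 0],
  [0, 0, 0, 0, 0],
  [0, 0, 0, 0, 0],
  [0, 0, 0, 0, 0],
])

```text
t: 24.35
eef_pos: [550.7, 263.9, 124.8]
tcp_rot: [3.141, -0.0, 1.566]
ft_force: [2.1, 1.8, -1.8]
opening: 0.184
grip_force: 30.0
```

Run:
```python
from h import *
import pickle
s,c=snap('wrist'); print({k:np.round(s[k],3) for k in ('t','eef_pos','ft_force','grip_force','qvel')})
pickle.dump((s,c),open('w8.pkl','wb'))
g=c['frame'].mean(2).astype(int)
print(g[215:275:4,230:345:4])
```

```text
{'t': np.float64(24.35), 'eef_pos': array([550.727, 263.893, 124.794]), 'ft_force': array([ 2.077,  1.779, -1.846]), 'grip_force': np.float64(29.997), 'qvel': array([-0.   ,  0.001,  0.002, -0.001,  0.004,  0.002])}
[[ 69  70  69  69 142  68  21  25  46 145  73  72  97  93  91  90  77  73
   71  71  73  72  98  99  99 100 104 101 103]
 [ 70  62  19  51  28  16  19  13  11  23  68  15 100 163 153  86  83  69
   72  72  74  68  99 100  99 101  98 101 106]
 [ 69  14  16  18  19  14  12  10   9  14  24  15  20 162 158 159 109  77
   77  73  73  61 101  98  97 100 101 101 105]
 [ 10  15  11  14  13  16  15  19  16  15  14  15  15  15 158 159 157 106
   76  72  71  63 100  98 100 103  99  98 107]
 [ 16  10  15   8   7  16  13  18  15  16  13  17  14   8 134 158 159 160
   66  77  72  77 100  98  99 104 100 102 106]
 [  4   3  16  15   8  17  15  15  10  11  12  23  13  15  12 152 158 160
  156  73  73  79  99  98  97 102 102  99 105]
 [ 11   8  25  10  17  15  18  17  17   6  13  18   7  12  14 145 157 160
  157  75  75  87  99  98  96 102 100 102 103]
 [ 11  15  22   4  10  15  15  16  12
[... 231 characters left out ...]
 24  22  20  22  12  20  13  15  10  28  26  26
   30  32  31  31  28  28  25  25  30  28  26]
 [ 14   6  16  20  26  29  24  25  24  25  21  15   9  14  14  28  24  31
   32  29  30  29  33  30  28  27  27  27  30]
 [ 15   5  10  26  26  24  29  26  23  21  24  17  17  13  17  27  31  31
   28  27  27  30  28  29  31  31  26  26  27]
 [ 10  21  17   8  29  26  25  23  25  26  22  19  18  14  81  20  29  27
   26  30  28  31  29  29  30  23  31  27  28]
 [  9  26  12  19  17  20  21  19  25  25  22  17  44  15  77  75  31  28
   29  29  27  27  30  29  27  24  28  27  28]
 [  8  24  14  23  17  19  20  16  17  21  26  15  43  13  77 100  26  26
   26  28  29  27  27  28  30  29  33  29  31]]
```

The drop came between 1.49 and 2.19 rad. With the crank now at -4.45 rad, the lift works out at -15.5 to -16.4 mm, inside the band. The grip is holding at 30 N and the arm is still, so I'm handing in.

```bash
python3 -c "
from cell import env
print(env.job_done())"
```

```text
the job is handed in; nothing more can be done
None
```

The job is handed in with no verdict returned: the stone and cap are on the seat, each within about 2 mm of centre, and the gripper still holds the handle at 30 N. The screw dropped into its thread and was turned forward about one turn, to an estimated 15.5–16.4 mm below the thread's top (worked out from the crank angle, not measured).

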